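Set the pull-to-unlock dial of a chocolate warmer

ROBOT

A 7-joint arm with a two-finger parallel gripper is mounted at the origin on the work surface. World frame = base frame: x ahead of the robot, y to its left, z up, the work surface at z = 0. Lengths are in m, angles in degrees, forces in N, time in s.
With the tool pointing down it reaches from about 0.425 to 0.875 m from the base axis. Payload 4.7 kg.
Tool frame: the origin (TCP) lies at the very end of the fingers, on their centre line; the grasp point (between the pads) lies 19 mm behind it; z points along the fingers, y is the line along which they close (so a half turn about z gives the same grasp; the last joint's range is limited). The gripper opens to 87 mm and grips with 3 to 60 N. Pads are 19 mm wide; open, the fingers measure 117 mm over their backs; the gripper's body (75 mm by 190 mm) begins 51 mm behind the grasp point.
Start: joints at [-68.692, 18.392, -4.016, 83.108, 1.295, 78.541, -3.26], TCP at [0.228, 0.609, 0.223] pointing down, gripper open.
Joint ranges: [-163.93, 163.93], [-17.29, 119.83], [-79.2, 71.16], [3.27, 140.29], [-89.18, 269.18], [5.43, 117.66], [-154.24, 154.24]. Speed limits (degrees/s): [147.25, 147.25, 180, 180, 180, 180, 180].

INTERFACE

Orientations are given as [roll, pitch, yaw] about the fixed x, y, z axes, in that order (R = Rz(yaw) Ry(pitch) Rx(roll)).
In Python, from cell import telemetry, cams, env gives the robot as it stands.
- The arm moves only by the tool arm_command, never from a script. Its argument "series" is text: rows parted by semicolons, each of 5 numbers parted by spaces: the shift along the tool's x, y, z in mm, then the turn about the tool's z in rad, then the closure in counts, from 0 (fully open) to 255 (shut). A call has 1 to 20 rows; each row shifts and turns the commanded pose from where the row before left it, along the tool's axes as they then stand; what a row does not reach is not made up. A row lasts 1/12 s, in which the tool goes at most 41.7 mm and 7.16 degrees, less where a joint would pass 70% of its speed; a pose out of reach is approached as far as the arm can. A call is refused whole if a number of a shift passes 41.7 or a number of a turn 0.125, either way. A call with a gripper value outside its range is refused whole. The fingers move at their own pace and stop on an object; "squeeze" is the grip in N (left out, the last holds). Time passes only in rows, so rows that do not move let the fingers close. It gives the time, the measured TCP pose, the force, the opening and the grip force at its end, in the units of the state.
- telemetry.get_obs(): the state, without advancing time (a new reading comes with each control period).
- cams.read_camera(name): name is "scene" or "top" or "wrist"; returns the picture (480x640x3 uint8, blue, green, red); there is no depth.
- cams.calibration(name): a dict with "K" (3x3 intrinsics, pixels), "origin" and "rotation" of the camera in the world; the wrist camera has in their place "hand_eye" (4x4, takes a point from camera to tool coordinates, whose origin is the TCP and whose axes are the flange's). Camera axes: x right, y down, z forward; pixel columns grow to the right and rows downward; lengths in m; the calibration is good to about 2 mm. A picture is of the moment at which its call begins: read the wrist's pose just before it. calibration takes no time and is no camera call.
- env.sign_off(): hands the job in; it is judged then, once.
The state is a dict: "time_s": time; "qpos": joint angles; "joint_velocities": joint speeds; "effort": joint torques, N m; "tool_pos": TCP position; "tool_rot": TCP orientation; "force": force on the tool from outside, world axes, zero at the start; "wrist_torque": the same for the moment, N m; "grip_width": finger opening in m; "grasp_force": force on a finger pad.
Only numpy, scipy, OpenCV 4.12 (cv2) and the standard library are available. Lean on these libraries where they do the work, as an engineer would, in place of code of your own. Each camera call takes 0.05 s, during which the arm holds its last target. There are 200 camera calls.

TASK

Set the chocolate warmer's dial to the green tab: pull the dial up out of its locked position, turn it clockwise until its white pointer is at the tab, and push it back fully home into the catch there. The catch is seldom exactly at the tab, so press lightly and turn a little either way until you feel it drop in; never force the dial, leave the things standing around it in place, and let go of the dial at the end.

Things in the scene. Friction and masses are not known exactly. Their poses are not given: they have to be found in the camera images.
- warmer: steel table-top chocolate warmer, fixed, 340 x 260 mm; origin at the centre of its underside, z up. Its flat console, 80 mm above the table, is the -x end and carries the upright dial, whose axis is at warmer x = -110 mm, y = 0. The lidded pan at the +x end reaches 125 mm high and starts 75 mm from the dial axis.
- dial_grip (a point): grip point on the vertical dial axis, 116 mm above the table when home; moves with the dial. Black dial: a bar 52 mm long (this x), 16 mm thick (this y) to pinch from above; its top is 12 mm above, the top of the 68 mm round skirt under it 22 mm below this point. White pointer at the bar's -x end: the dial points to -x of this point. A red sleeve shows under the skirt while it is out.
- green_tab (a point): middle of the top of the green tab, 24 x 14 mm, on the rim of the aluminium ring around the dial's foot, 53 mm from the dial axis and 89 mm above the table. It is fixed, but its place differs each time: 0.75 to 1.45 rad clockwise (from above) of where the dial points at the start.
- collar: fixed aluminium ring, 82 mm across, that bears the tab; origin on the dial axis 80 mm above the table, -x points at the tab. It hides a catch ring with a notch for the dial's tooth, at most 0.2 rad from the tab on either side, found only by feel; the dial drops in within about 0.025 rad of the notch's middle. Over 20 N between dial and catch ring damages it.
- dial_slide (a joint): how far the dial is pulled out, m: 0 home, 0.012 upper stop; slides with 2 N friction, stays where left. At 0.0085 or more it turns freely; lower, its tooth is blocked. Off the notch, pushing in meets the catch ring at 0.008: a spring of 2.2 N per mm that pushes the dial out again. Pressed 4 to 7 N there and turned slowly at that height, the force falls away as the tooth meets the notch.
- dial_knob (a joint): turn of the dial in rad, growing clockwise seen from above; it starts between -0.1 and 0.1 and at 0 the pointer points along the warmer's -x. Stops at -0.25 and 1.95; turning takes about 0.03 N m.
- utensils_center (a point): bystander: perforated steel holder with spoons, 96 mm across, 185 mm high over the spoons, loose; this point is 55 mm above its underside
- shells_center (a point): bystander: white tray of ivory praline shells, 150 x 110 x 25 mm, loose; this point is its centre
- bowl_center (a point): bystander: white bowl 110 mm across, 50 mm high, loose; this point is half-way up

How it is judged:
By the outcome, as a careful person would: the job done as asked, in the order asked, and still so for the second after the job is handed in, with the robot touching nothing.
It also fails if it takes over 64 s, if anything falls off the work surface, if the arm or the gripper's body presses on something with over 40 N, if the wrist force passes 120 N, or if a joint passes its speed limit or range.

## Working session

There is one attempt and no reset: what is moved stays moved. The work goes in short steps, Python scripts to look and compute and a tool call to move; the robot and the scene stay as the last step left them, time stands still between calls to the robot, and variables do not carry over. Pictures are saved under pics/ and viewed, at most 10 in all, crops included, and the job is handed in when it is done.

Besides the shell and the picture viewer there is one more tool, called after "Call:" by a JSON object that holds its "fn" and its "kwargs". arm_command: Moves the arm, as the interface text tells. Its arguments: {"type":"object","properties":{"series":{"type":"string"},"squeeze":{"type":"number"}},"required":["series"]}

```bash
mkdir -p pics; python3 - <<'E'
from cell import telemetry, cams
import cv2, numpy as np
o=telemetry.get_obs(); print({k:np.round(v,3).tolist() for k,v in o.items()})
for n in("scene","top"):
    cv2.imwrite(f"pics/{n}0.png",cams.read_camera(n)); c=cams.calibration(n); print(n,{k:np.round(v,4).tolist() for k,v in c.items()})
print(cams.calibration("wrist"))
E
```

```text
{'time_s': 0.0, 'qpos': [-68.691, 18.44, -4.017, 83.175, 1.295, 78.54, -3.259], 'joint_velocities': [-0.058, -0.022, 0.013, -0.075, 0.027, -0.07, -0.007], 'effort': [-0.0, -49.131, -0.404, -31.253, -0.064, 0.044, 0.0], 'tool_pos': [0.227, 0.608, 0.221], 'tool_rot': [-179.89, 0.005, 159.503], 'force': [-0.368, -0.062, -0.009], 'wrist_torque': [-0.028, 0.004, 0.013], 'grasp_force': 0.0, 'grip_width': 0.088}
scene {'K': [[494.7226, 0.0, 317.6719], [0.0, 494.7226, 235.9034], [0.0, 0.0, 1.0]], 'origin': [1.079, -0.3293, 0.794], 'rotation': [-138.2393, -0.5544, 57.1741]}
top {'K': [[511.3462, 0.0, 327.4023], [0.0, 511.3462, 234.7735], [0.0, 0.0, 1.0]], 'origin': [0.4267, 0.002, 1.1914], 'rotation': [-173.4028, 1.0279, -89.2551]}
{'K': array([[381.13252085,   0.        , 318.52881622],
       [  0.        , 381.13252085, 243.65185345],
       [  0.        ,   0.        ,   1.        ]]), 'hand_eye': array([[-3.14347100e-04, -9.66045169e-01, -2.58373049e-01,
         7.00703388e-02],
       [ 9.99999813e-01, -4.39412843e-04,  4.26304577e-04,
        -4.47452677e-05],
       [-5.25361913e-04, -2.58372867e-01,  9.66045126e-01,
        -1.62049742e-01],
       [ 0.00000000e+00,  0.00000000e+00,  0.00000000e+00,
         1.00000000e+00]])}
```

View pics/top0.png

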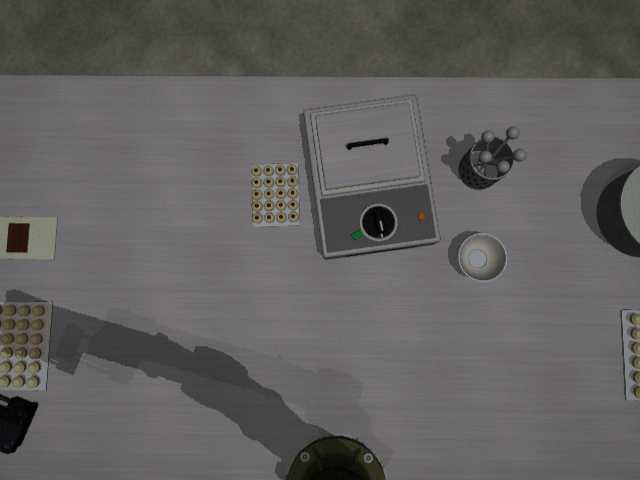

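View pics/scene0.png

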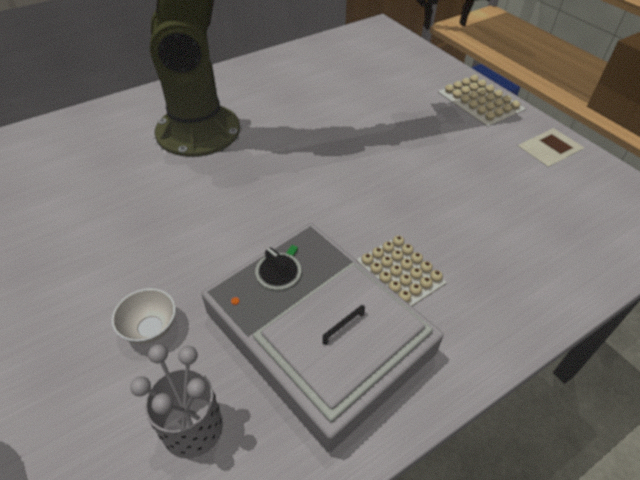

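The top view shows the dial at about (378,222), its pointer end at about (381,235) and the green tab at about (357,235). The tab is clockwise of the pointer. The holder and bowl stand to the right and the shells to the left. The scene view agrees, with the dial at (278,268) and the tab at (293,250).

```bash
cat > h.py <<'E'
from cell import telemetry, cams
import cv2, numpy as np
from scipy.spatial.transform import Rotation as Ro
def pose(name):
    c=cams.calibration(name)
    if name!="wrist": return c["K"],Ro.from_euler("xyz",c["rotation"],degrees=True).as_matrix(),np.array(c["origin"])
    o=telemetry.get_obs(); R=Ro.from_euler("xyz",o["tool_rot"],degrees=True).as_matrix(); H=c["hand_eye"]
    return c["K"],R@H[:3,:3],R@H[:3,3]+o["tool_pos"]
def cast(P,uv,z):
    K,R,t=P; d=R@np.linalg.inv(K)@np.array([*uv,1.]); return t+d*(z-t[2])/d[2]
def cen(m):
    n,l,s,c=cv2.connectedComponentsWithStats(m.astype(np.uint8)); i=1+np.argmax(s[1:,4]); return c[i],s[i,4],l==i
def green(im):
    b,g,r=[im[...,i].astype(int) for i in range(3)]; return (g>1.5*r)&(g>1.5*b)&(g>50)
E
python3 - <<'E'
from h import *
for n in("top","scene"):
    im=cv2.imread(f"pics/{n}0.png"); P=pose(n); c,a,_=cen(green(im)); print(n,c,a,cast(P,c,.089))
P=pose("top")
print("dial",cast(P,(378,222),.089),"pointer",cast(P,(381,235),.125))
for k,uv in dict(w1=(325,257),w2=(440,241),w3=(417,96)).items(): print(k,cast(P,uv,.08))
print("ut",cast(P,(485,175),.05),"bowl",cast(P,(482,257),.04))
im=cv2.imread("pics/top0.png"); cv2.imwrite("pics/crop0.png",cv2.resize(im[190:260,330:430],None,fx=8,fy=8,interpolation=cv2.INTER_CUBIC))
E
```

```text
top [357.18918919 234.45945946] 74 [ 0.55533185 -0.04111179  0.089     ]
scene [291.92857143 249.8       ] 70 [ 0.55723309 -0.04165739  0.089     ]
dial [ 0.58308181 -0.08611924  0.089     ] pointer [ 0.55053468 -0.08956216  0.125     ]
w1 [0.50620352 0.02825229 0.08      ]
w2 [ 0.54401561 -0.22163222  0.08      ]
w3 [ 0.87174558 -0.17404268  0.08      ]
ut [ 0.69864797 -0.33105508  0.05      ] bowl [ 0.51319178 -0.32310907  0.04      ]
```

View pics/crop0.png

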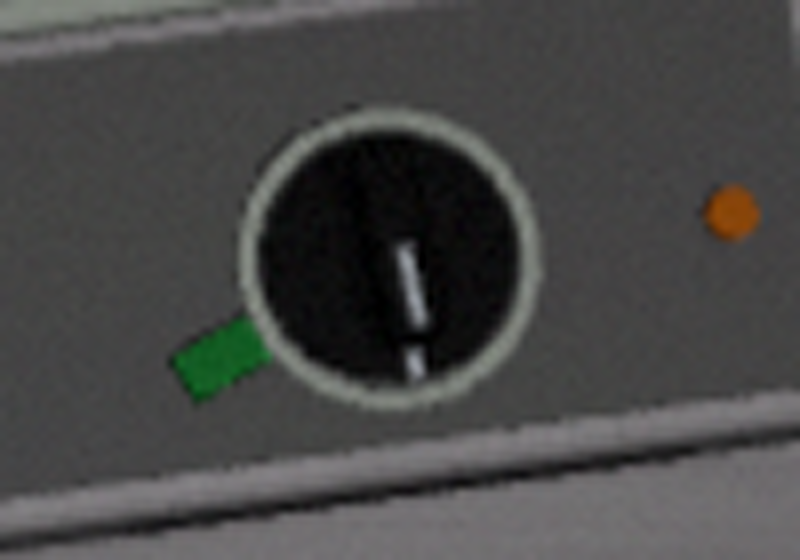

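The crop shows the ring centre at about (390,258), the pointer line from (404,240) to (425,325), and the tab to the lower left. The tab should be about 1.28 rad clockwise of the pointer. I'll move over the dial at the current height, then turn the tool to match the bar.

Call:
{"fn": "arm_command", "kwargs": {"series": "-28.8 -26.3 0 0 0;-28.8 -26.3 0 0 0;-28.8 -26.3 0 0 0;-28.8 -26.3 0 0 0;-28.8 -26.3 0 0 0;-28.8 -26.3 0 0 0;-28.8 -26.3 0 0 0;-28.8 -26.3 0 0 0;-28.8 -26.3 0 0 0;-28.8 -26.3 0 0 0;-28.8 -26.3 0 0 0;-28.8 -26.3 0 0 0;-28.8 -26.3 0 0 0;-28.8 -26.3 0 0 0;-28.8 -26.3 0 0 0;-28.8 -26.3 0 0 0;-28.8 -26.3 0 0 0;-28.8 -26.3 0 0 0;-28.8 -26.3 0 0 0;-28.8 -26.3 0 0 0"}}

```text
time_s: 1.77
tool_pos: [0.5833, -0.0871, 0.2224]
tool_rot: [180.0, -0.0, 159.5]
force: [0.3, -0.4, 0.1]
grip_width: 0.0873
grasp_force: 0.0
```

Call:
{"fn": "arm_command", "kwargs": {"series": "0 0 0 -0.12 0;0 0 0 -0.12 0;0 0 0 -0.12 0;0 0 0 -0.12 0;0 0 0 -0.12 0;0 0 0 0 0;0 0 0 0 0;0 0 0 0 0"}}

```text
time_s: 2.43
tool_pos: [0.5829, -0.0855, 0.2224]
tool_rot: [180.0, -0.0, -166.3]
force: [0.2, 0.1, -0.6]
grip_width: 0.0872
grasp_force: 0.0
```

```bash
python3 - <<'E'
from h import *
P=pose("wrist"); im=cams.read_camera("wrist"); cv2.imwrite("pics/w1.png",im)
np.save("P1.npy",np.array(P,dtype=object),allow_pickle=True)
o=telemetry.get_obs(); print(o["tool_pos"],o["tool_rot"],o["qpos"],o["force"])
c,a,_=cen(green(im)); print(c,a,cast(P,c,.089))
E
```

```text
Traceback (most recent call last):
ValueError: could not broadcast input array from shape (3,3) into shape (3,)
```

View pics/w1.png

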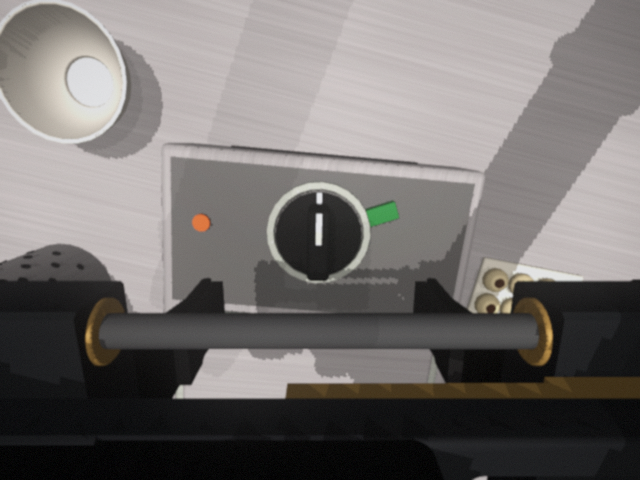

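The wrist view shows the dial centred at about (319,231), the pointer nearly vertical at column 319 (rows 193–245), and the tab at about (383,214). The tool already lines up with the bar.

```bash
python3 - <<'E'
from h import *
im=cv2.imread("pics/w1.png"); P=pose("wrist")
c,a,_=cen(green(im)); T=cast(P,c,.089); print("tab",c,T)
g=im.min(2).astype(int); 
roi=np.zeros(g.shape,bool); roi[208:252,300:340]=1
_,_,m=cen((g>130)&roi); ys,xs=np.nonzero(m)
W=np.array([cast(P,(x,y),.128)[:2] for x,y in zip(xs,ys)])
v=cv2.fitLine(W.astype(np.float32),cv2.DIST_L2,0,.01,.01).ravel(); 
if v[0]>0: v[:2]*=-1
print("pointer",len(xs),v,np.degrees(np.arctan2(v[1],v[0])), W.min(0),W.max(0))
# collar outer/inner edge: black skirt disc contour
roi=np.zeros(g.shape,bool); roi[165:275,255:385]=1
sat=im.max(2).astype(int)-im.min(2)
mk=((g>135)&(sat<40)&roi).astype(np.uint8); n,l,s,cc=cv2.connectedComponentsWithStats(mk); print(s[1:].tolist())
i=1+np.argmax(s[1:,4]); ct=max(cv2.findContours((l==i).astype(np.uint8),0,cv2.CHAIN_APPROX_NONE)[0],key=cv2.contourArea)
for z in(.08,.089):
    w=np.array([cast(P,p,z)[:2] for p in ct[:,0]],np.float32); print(z,cv2.minEnclosingCircle(w),cv2.fitEllipse(w))
E
```

```text
tab [382.18945312 213.36132812] [ 0.55577393 -0.04082928  0.089     ]
pointer 208 [-0.97814995 -0.20790067  0.57113177 -0.08855795] -168.00064 [ 0.56018667 -0.09271777] [ 0.58264348 -0.08434003]
[[263, 165, 122, 12, 781], [267, 181, 104, 90, 1617], [316, 192, 7, 12, 71], [316, 213, 7, 33, 193], [287, 269, 7, 4, 10], [291, 273, 1, 1, 1], [293, 274, 1, 1, 1], [297, 274, 1, 1, 1]]
0.08 ((0.5856272578239441, -0.08539970219135284), 0.042921245098114014) ((0.585348904132843, -0.08547338098287582), (0.07961498945951462, 0.08056123554706573), 10.706574440002441)
0.089 ((0.5835341811180115, -0.08590269088745117), 0.04165557399392128) ((0.5832640528678894, -0.08597419410943985), (0.0772617980837822, 0.07818005979061127), 10.706672668457031)
```

Call:
{"fn": "arm_command", "kwargs": {"series": "-1 0 10 0.03 0;0 0 15 0 0;0 0 20 0 0;0 0 20 0 0;0 0 20 0 0;0 0 15 0 0;0 0 12 0 0;0 0 8 0 0;0 0 3 0 0;0 0 0 0 0;0 0 0 0 0", "squeeze": 15}}

```text
time_s: 3.4
tool_pos: [0.5845, -0.0854, 0.1003]
tool_rot: [-180.0, 0.1, -167.9]
force: [-0.5, -0.1, 0.6]
grip_width: 0.0865
grasp_force: 0.0
```

Call:
{"fn": "arm_command", "kwargs": {"series": "0 0 0 0 120;0 0 0 0 170;0 0 0 0 190;0 0 0 0 200;0 0 0 0 215;0 0 0 0 255;0 0 0 0 255;0 0 0 0 255;0 0 0 0 255", "squeeze": 15}}

```text
time_s: 4.15
tool_pos: [0.584, -0.0853, 0.0995]
tool_rot: [180.0, 0.0, -167.8]
force: [0.5, 0.6, -0.2]
grip_width: 0.0355
grasp_force: 0.0
```

Call:
{"fn": "arm_command", "kwargs": {"series": "0 0 0 0 255;0 0 0 0 255;0 0 0 0 255;0 0 0 0 255;0 0 0 0 255;0 0 0 0 255", "squeeze": 15}}

```text
time_s: 4.65
tool_pos: [0.584, -0.0855, 0.0996]
tool_rot: [-180.0, 0.0, -167.8]
force: [0.8, -0.5, 0.5]
grip_width: 0.0157
grasp_force: 15.0
```

Call:
{"fn": "arm_command", "kwargs": {"series": "0 0 -1 0 255;0 0 -1 0 255;0 0 -1 0 255;0 0 -1 0 255;0 0 -1 0 255;0 0 -1 0 255;0 0 -1 0 255;0 0 -1 0 255;0 0 -1 0 255;0 0 -1 0 255;0 0 -0.5 0 255;0 0 0 0 255;0 0 0 0 255", "squeeze": 25}}

```text
time_s: 5.73
tool_pos: [0.584, -0.0855, 0.1103]
tool_rot: [-180.0, 0.0, -167.8]
force: [1.5, -2.0, -1.5]
grip_width: 0.0158
grasp_force: 25.0
```

```bash
python3 - <<'E'
from h import *
im=cams.read_camera("scene"); cv2.imwrite("pics/s2.png",cv2.resize(im[180:330,180:380],None,fx=3.9,fy=3.9,interpolation=cv2.INTER_CUBIC))
o=telemetry.get_obs(); print(o["tool_pos"],o["force"],o["wrist_torque"],o["grip_width"],np.round(o["qpos"],1))
E
```

```text
[ 0.58399107 -0.08548479  0.11028838] [-0.32787038 -2.61800791 -0.49247469] [-0.49318624 -0.16789037 -0.01023097] 0.015610175793462683 [-19.   16.9  29.1 100.7  -9.   64.7 115.1]
```

View pics/s2.png

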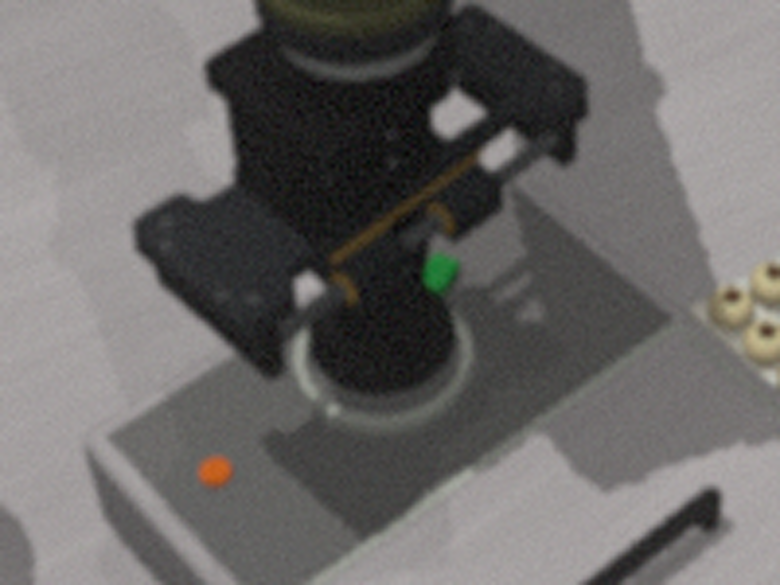

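The view shows the gripper holding the dial over the ring, and the skirt seems to sit higher. No red is plainly visible, so I'll check the numbers against the first picture.

```bash
python3 - <<'E'
from h import *
def red(im):
    b,g,r=[im[...,i].astype(int) for i in range(3)]; return (r>1.6*g)&(r>1.6*b)&(r>40)
a=cv2.imread("pics/scene0.png")
b=cams.read_camera("scene"); P=pose("wrist"); w=cams.read_camera("wrist"); cv2.imwrite("pics/w2.png",w)
for im in(a,b,w): ys,xs=np.nonzero(red(im)); print(len(xs),sorted(set(zip((xs//20*20).tolist(),(ys//20*20).tolist())))[:12])
E
```

```text
51 [(220, 280), (220, 300), (540, 120), (540, 140), (600, 60), (620, 40), (620, 60)]
49 [(220, 280), (220, 300), (280, 220), (540, 140)]
736 [(120, 240), (120, 260), (120, 280), (140, 240), (140, 260), (140, 280), (540, 360), (540, 380), (560, 360), (580, 360), (600, 360)]
```

View pics/w2.png

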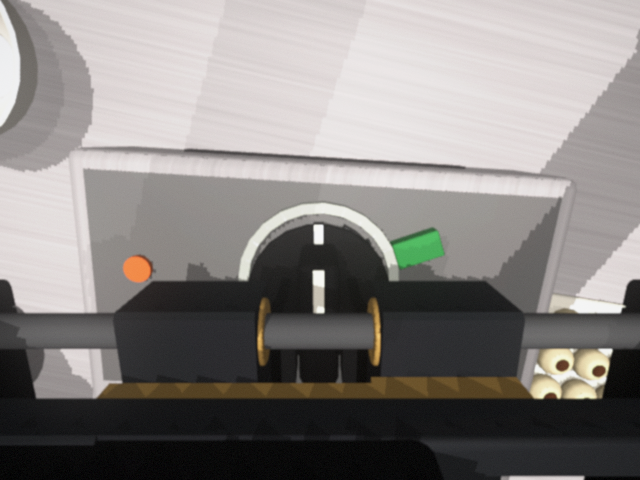

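The wrist view shows the pointer still at column 318, with the skirt mark at rows 224–244. A shadow of the skirt on the ring suggests it is raised. I'll check by comparing the mark's radius at the two heights.

```bash
python3 - <<'E'
from h import *
P=pose("wrist"); A=np.array([.584,-.0855])
w=cv2.imread("pics/w2.png"); g=w[:,312:326].min(2).mean(1) if 0 else w[:,314:323].min(2).mean(1)
col=w.min(2)[195:320,318]; print(list(zip(range(195,320,1),col.tolist()))[10:55])
for v in(224,244,270):
    print(v,[(z,round(1e3*np.linalg.norm(cast(P,(318,v),z)[:2]-A),1)) for z in(.094,.1045,.128,.1385)])
H=cams.calibration("wrist")["hand_eye"]; R=Ro.from_euler("xyz",[180,0,-166.3],degrees=True).as_matrix()
P1=(P[0],R@H[:3,:3],R@H[:3,3]+[.5829,-.0855,.2224])
for v in(192,204,213): print(v,[(z,round(1e3*np.linalg.norm(cast(P1,(319,v),z)[:2]-A),1)) for z in(.094,.128)])
E
```

```text
[(205, 230), (206, 232), (207, 234), (208, 233), (209, 232), (210, 233), (211, 233), (212, 226), (213, 196), (214, 151), (215, 134), (216, 142), (217, 148), (218, 152), (219, 150), (220, 144), (221, 120), (222, 82), (223, 77), (224, 148), (225, 229), (226, 244), (227, 245), (228, 244), (229, 245), (230, 246), (231, 246), (232, 247), (233, 246), (234, 246), (235, 246), (236, 246), (237, 246), (238, 245), (239, 247), (240, 245), (241, 243), (242, 240), (243, 211), (244, 135), (245, 64), (246, 38), (247, 35), (248, 36), (249, 35)]
224 [(0.094, np.float64(32.1)), (0.1045, np.float64(34.4)), (0.128, np.float64(39.4)), (0.1385, np.float64(41.6))]
244 [(0.094, np.float64(22.2)), (0.1045, np.float64(25.1)), (0.128, np.float64(31.4)), (0.1385, np.float64(34.2))]
270 [(0.094, np.float64(9.0)), (0.1045, np.float64(12.6)), (0.128, np.float64(20.6)), (0.1385, np.float64(24.2))]
192 [(0.094, np.float64(34.2)), (0.128, np.float64(38.5))]
204 [(0.094, np.float64(25.0)), (0.128, np.float64(30.4))]
213 [(0.094, np.float64(18.0)), (0.128, np.float64(24.2))]
```

The radii match the raised heights (34.4, 25.1 and 24.2 mm against 34.2, 25.0 and 24.2 mm at the start), so the dial is about 10.7 mm out. Next I'll turn it to the tab, about 1.22 rad.

Call:
{"fn": "arm_command", "kwargs": {"series": "0 0 0 0.03 255;0 0 0 0.06 255;0 0 0 0.06 255;0 0 0 0.06 255;0 0 0 0.06 255;0 0 0 0.06 255;0 0 0 0.06 255;0 0 0 0.06 255;0 0 0 0.06 255;0 0 0 0.06 255;0 0 0 0 255"}}

```text
time_s: 6.8
tool_pos: [0.584, -0.0857, 0.1102]
tool_rot: [-180.0, 0.0, 159.4]
force: [0.3, -3.3, 0.2]
grip_width: 0.0156
grasp_force: 25.0
```

Call:
{"fn": "arm_command", "kwargs": {"series": "-0.2 -0.4 0 0.06 255;0 0 0 0.06 255;0 0 0 0.06 255;0 0 0 0.06 255;0 0 0 0.06 255;0 0 0 0.06 255;0 0 0 0.06 255;0 0 0 0.06 255;0 0 0 0.06 255;0 0 0 0.06 255;0 0 0 0.04 255;0 0 0 0 255;0 0 0 0 255;0 0 0 0 255"}}

```text
time_s: 7.97
tool_pos: [0.5839, -0.086, 0.1102]
tool_rot: [-180.0, -0.0, 122.9]
force: [-1.5, -3.2, 1.5]
grip_width: 0.016
grasp_force: 25.0
```

```bash
python3 - <<'E'
from h import *
P=pose("wrist"); w=cams.read_camera("wrist"); cv2.imwrite("pics/w3.png",w)
o=telemetry.get_obs(); print(o["tool_pos"],o["tool_rot"],o["force"],o["wrist_torque"])
c,a,_=cen(green(w)); T=cast(P,c,.089); print(c,a,T)
g=w.min(2); roi=np.zeros(g.shape,bool); roi[222:247,290:345]=1
m,a,_=cen((g>150)&roi); M=cast(P,m,.1045); print(m,a,M)
A=np.array([.584,-.0857])
for X in(T,M): d=X[:2]-A; print(np.degrees(np.arctan2(d[1],d[0])),np.linalg.norm(d))
E
```

```text
[ 0.58390308 -0.08599405  0.11023127] [-1.79995181e+02 -1.62212583e-03  1.22897905e+02] [-1.07259769 -3.52541541  0.26866536] [-0.72832456  0.13396874 -0.01092279]
[321.20719424 177.7676259 ] 1390 [ 0.55603791 -0.04018984  0.089     ]
[318. 234.] 171 [ 0.56767884 -0.06098678  0.1045    ]
121.56715377382899 0.053413982201163696
123.44165887211697 0.029616275710751892
```

View pics/w3.png

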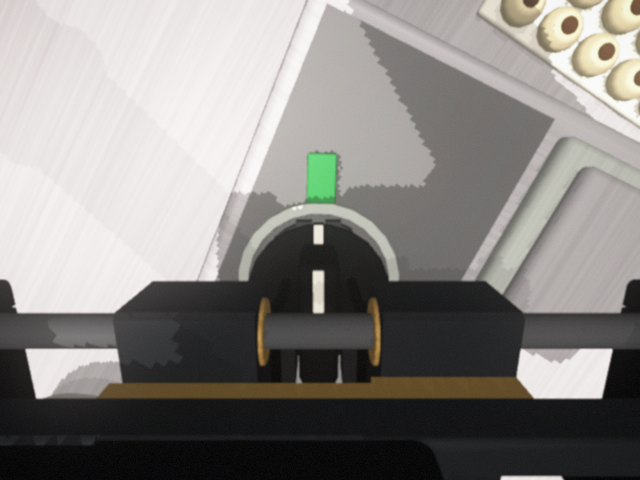

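The white pointer (318,234) is in line with the green tab (321,178), within about 0.03 rad. Now I'll lower the dial gently until it meets the catch ring.

Call:
{"fn": "arm_command", "kwargs": {"series": "0 -0.3 0.5 0 255;0 0 0.5 0 255;0 0 0.5 0 255;0 0 0.5 0 255;0 0 0.5 0 255;0 0 0.5 0 255;0 0 0.5 0 255;0 0 0.5 0 255;0 0 0 0 255;0 0 0 0 255"}}

```text
time_s: 8.85
tool_pos: [0.5839, -0.086, 0.106]
tool_rot: [180.0, 0.0, 122.8]
force: [0.6, -3.2, -0.4]
grip_width: 0.0161
grasp_force: 25.0
```

Call:
{"fn": "arm_command", "kwargs": {"series": "0 0 0.5 0 255;0 0 0.3 0 255;0 0 0 0 255;0 0 0 0 255"}}

```text
time_s: 9.18
tool_pos: [0.5838, -0.086, 0.1052]
tool_rot: [180.0, 0.0, 122.8]
force: [0.5, -3.7, 0.2]
grip_width: 0.0158
grasp_force: 25.0
```

Call:
{"fn": "arm_command", "kwargs": {"series": "0 0 0 0 255"}}

```text
time_s: 9.27
tool_pos: [0.5839, -0.086, 0.1053]
tool_rot: [180.0, 0.0, 122.8]
force: [0.4, -2.9, 0.8]
grip_width: 0.0162
grasp_force: 25.0
```

Call:
{"fn": "arm_command", "kwargs": {"series": "0 0 0 0 255"}}

```text
time_s: 9.35
tool_pos: [0.5839, -0.0859, 0.1053]
tool_rot: [180.0, 0.0, 122.8]
force: [1.1, -2.7, 1.3]
grip_width: 0.0158
grasp_force: 25.0
```

Call:
{"fn": "arm_command", "kwargs": {"series": "0 0 0.3 0 255;0 0 0.3 0 255;0 0 0 0 255;0 0 0 0 255"}}

```text
time_s: 9.68
tool_pos: [0.5838, -0.0859, 0.1047]
tool_rot: [180.0, 0.0, 122.8]
force: [1.4, -2.8, 1.1]
grip_width: 0.0161
grasp_force: 25.0
```

```bash
python3 - <<'E'
from h import *
F=[]
for i in range(6): w=cams.read_camera("wrist"); o=telemetry.get_obs(); F.append(o["force"])
print(np.mean(F,0),np.std(F,0),o["tool_pos"])
H=cams.calibration("wrist")["hand_eye"]; P=pose("wrist"); A=np.array([.584,-.0857])
col=w.min(2)[200:260,318].astype(int); d=np.diff(col); up=200+np.argmax(d[15:])+15; dn=200+np.argmin(d[up-200:])+up-200; print(up,dn)
for v in (up+.5,dn+.5): print([(z,round(1e3*np.linalg.norm(cast(P,(318,v),z)[:2]-A),1)) for z in(.094,.0985,.1045)])
E
```

```text
[ 0.8873659  -3.77632521  1.20714347] [0.38516554 0.25637404 0.08721509] [ 0.58384537 -0.08595434  0.10469507]
224 244
[(0.094, np.float64(33.0)), (0.0985, np.float64(34.0)), (0.1045, np.float64(35.3))]
[(0.094, np.float64(23.4)), (0.0985, np.float64(24.6)), (0.1045, np.float64(26.3))]
```

Force stays at about 1.2 N at a slide of about 5 mm, where the catch-ring spring would give over 6 N. The tooth seems to be entering the notch, so I'll press on in small steps.

Call:
{"fn": "arm_command", "kwargs": {"series": "0 0 0.4 0 255;0 0 0.4 0 255;0 0 0.2 0 255;0 0 0 0 255;0 0 0 0 255"}}

```text
time_s: 10.4
tool_pos: [0.5839, -0.0859, 0.1037]
tool_rot: [180.0, 0.0, 122.8]
force: [2.7, -2.8, 0.8]
grip_width: 0.0156
grasp_force: 25.0
```

Call:
{"fn": "arm_command", "kwargs": {"series": "0 0 0.4 0 255;0 0 0.4 0 255;0 0 0.4 0 255;0 0 0.3 0 255;0 0 0 0 255;0 0 0 0 255"}}

```text
time_s: 10.9
tool_pos: [0.5838, -0.086, 0.1021]
tool_rot: [180.0, 0.0, 122.8]
force: [1.8, -3.8, 0.5]
grip_width: 0.016
grasp_force: 25.0
```

Call:
{"fn": "arm_command", "kwargs": {"series": "0 0 0.4 0 255;0 0 0.4 0 255;0 0 0.4 0 255;0 0 0.3 0 255;0 0 0 0 255;0 0 0 0 255"}}

```text
time_s: 11.4
tool_pos: [0.5838, -0.0859, 0.1006]
tool_rot: [180.0, 0.0, 122.8]
force: [1.9, -4.7, 0.8]
grip_width: 0.0153
grasp_force: 25.0
```

Call:
{"fn": "arm_command", "kwargs": {"series": "0 0 0.4 0 255;0 0 0.4 0 255;0 0 0.3 0 255;0 0 0.2 0 255;0 0 0 0 255;0 0 0 0 255"}}

```text
time_s: 11.9
tool_pos: [0.5838, -0.0859, 0.0995]
tool_rot: [180.0, 0.0, 122.8]
force: [1.1, -2.8, 2.5]
grip_width: 0.0155
grasp_force: 25.0
```

```bash
python3 - <<'E'
from h import *
F=[]
for i in range(5): w=cams.read_camera("wrist"); o=telemetry.get_obs(); F.append(np.r_[o["force"],o["wrist_torque"]])
print(np.mean(F,0).round(2),o["tool_pos"],o["tool_rot"])
col=w.min(2)[200:260,318].astype(int); print([200+i for i in range(59) if abs(col[i+1]-col[i])>50])
E
```

```text
[ 0.86 -3.33  3.18 -0.88 -0.26  0.02] [ 0.58383876 -0.08594509  0.09953289] [1.79984293e+02 2.53871588e-03 1.22830147e+02]
[224, 243, 244]
```

Call:
{"fn": "arm_command", "kwargs": {"series": "0 0 0.3 0 255;0 0 0.2 0 255;0 0 0 0 255;0 0 0 0 255;0 0 0 0 255"}}

```text
time_s: 12.57
tool_pos: [0.5839, -0.086, 0.0995]
tool_rot: [180.0, -0.0, 122.8]
force: [0.5, -3.8, 6.0]
grip_width: 0.0156
grasp_force: 25.0
```

The dial hit a solid stop at z = 0.0995, which is its home height. I'll ease off the press, let go and retreat.

Call:
{"fn": "arm_command", "kwargs": {"series": "0 0 -0.3 0 255;0 0 -0.2 0 255;0 0 0 0 255;0 0 0 0 190;0 0 0 0 170;0 0 0 0 120;0 0 0 0 60;0 0 0 0 60;0 0 0 0 60;0 0 0 0 60;0 0 0 0 60"}}

```text
time_s: 13.48
tool_pos: [0.5837, -0.0858, 0.0993]
tool_rot: [180.0, -0.0, 122.8]
force: [0.6, -0.1, -0.5]
grip_width: 0.0608
grasp_force: 0.0
```

Call:
{"fn": "arm_command", "kwargs": {"series": "0 0 -3 0 60;0 0 -8 0 60;0 0 -12 0 60;0 0 -15 0 60;0 0 -18 0 60;0 0 -18 0 60;0 0 -18 0 60;0 0 -15 0 60;0 0 -10 0 60;0 0 -5 0 60;0 0 0 0 60;0 0 0 0 60"}}

```text
time_s: 14.48
tool_pos: [0.5836, -0.0858, 0.2212]
tool_rot: [-180.0, -0.0, 122.8]
force: [-0.3, -0.1, -0.1]
grip_width: 0.0669
grasp_force: 0.0
```

```bash
python3 - <<'E'
from h import *
P=pose("wrist"); w=cams.read_camera("wrist"); cv2.imwrite("pics/w4.png",w); cv2.imwrite("pics/scene4.png",cams.read_camera("scene"))
o=telemetry.get_obs(); print(o["tool_pos"],o["tool_rot"],o["force"],o["grip_width"])
c,a,_=cen(green(w)); print(c)
A=np.array([.584,-.0857])
col=w.min(2)[170:260,318].astype(int); e=[170+i for i in range(89) if abs(col[i+1]-col[i])>50]; print(e)
for v in e: print(v,[(z,round(1e3*np.linalg.norm(cast(P,(318,v+.5),z)[:2]-A),1)) for z in(.094,.102,.128,.136)])
E
```

```text
[ 0.58315156 -0.08575385  0.22036665] [-1.79918766e+02 -5.59037349e-02  1.22835934e+02] [ 0.2390089  -0.76109295  0.0429743 ] 0.06659585131459679
[320.34132841 164.7896679 ]
[202, 211, 212, 243, 244]
202 [(0.094, np.float64(25.5)), (0.102, np.float64(26.8)), (0.128, np.float64(30.8)), (0.136, np.float64(32.0))]
211 [(0.094, np.float64(18.6)), (0.102, np.float64(20.0)), (0.128, np.float64(24.6)), (0.136, np.float64(26.1))]
212 [(0.094, np.float64(17.8)), (0.102, np.float64(19.2)), (0.128, np.float64(23.9)), (0.136, np.float64(25.4))]
243 [(0.094, np.float64(6.9)), (0.102, np.float64(4.8)), (0.128, np.float64(2.2)), (0.136, np.float64(4.3))]
244 [(0.094, np.float64(7.7)), (0.102, np.float64(5.6)), (0.128, np.float64(1.5)), (0.136, np.float64(3.6))]
```

View pics/w4.png

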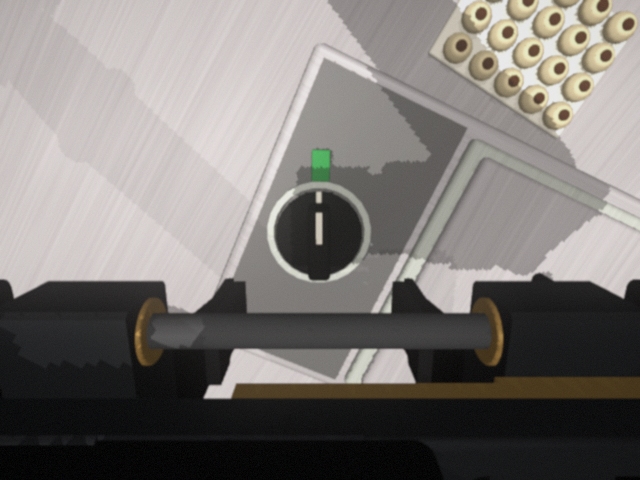

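The dial is home: the mark and bar radii match the home heights. The pointer (318,197) is in line with the tab (320,165), the fingers are clear, and the shells are in place.

```bash
python3 -c "
from cell import env; print(env.sign_off())"
```

```text
the job is handed in; nothing more can be done
None
```

The dial was pulled out, turned about 1.23 rad clockwise to the green tab, pushed fully home into the catch there with no more than about 6 N, and let go; nothing around it was touched as far as forces and pictures showed, and the job was handed in at about 15 s.

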